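Slide the hob up to full power

TASK

Turn up the cooking zone that the saucepan stands on: with closed fingertips pointing down, press lightly on the narrow end of that zone's slide bar and run along the bar in one stroke, keeping it pressed without lifting off, to its widest end. Stay there and finish with the fingertips still lightly holding the bar down on the widest step. Leave the other zone's bar alone, and do not move or pick up the pan or anything else.

Things in the scene. Friction and masses are not known exactly. Their poses are not given: they have to be found in the camera images.
- hob: Portable two-zone induction hob, 340 x 580 mm, top 55 mm above the worktop, black with a steel rim; stands fixed on the worktop. Origin: centre of its underside; x points away from the robot (its back), y to its left, z up. Its place and yaw vary.
- zone_left (a point): Centre of the left (+y) cooking zone, on the hob's top: a thin printed ring of 196 mm diameter.
- zone_right (a point): Centre of the right (-y) cooking zone, likewise.
- bar_left (a joint): How far the left (+y) zone's slide bar is pressed, m: 0 up, 0.006 bottom. Aluminium, 150 mm long, in front of its zone; from above a stepped wedge of five 30 mm steps, 12, 17, 22, 27, 32 mm wide, narrow end inward, widest outward. Top face 8 mm above the hob's top. Sinks level on a spring wherever pressed (1 N starts it, 6 N at the bottom), feels a finger from 0.5 mm, rises when let go.
- bar_right (a joint): How far the right (-y) zone's slide bar is pressed, m: 0 up, 0.006 bottom. Aluminium, 150 mm long, in front of its zone; from above a stepped wedge of five 30 mm steps, 12, 17, 22, 27, 32 mm wide, narrow end inward, widest outward. Top face 8 mm above the hob's top. Sinks level on a spring wherever pressed (1 N starts it, 6 N at the bottom), feels a finger from 0.5 mm, rises when let go.
- bar_left_low (a point): On the top face of the left bar, at the centre of its narrowest step (15 mm from its inner end); axes as the hob's. The bar runs from here along the hob's +y.
- bar_left_high (a point): On the top face of the left bar, at the centre of its widest step (15 mm from its outer end), 120 mm from bar_left_low.
- bar_right_low (a point): On the top face of the right bar, at the centre of its narrowest step (15 mm from its inner end); axes as the hob's. The bar runs from here along the hob's -y.
- bar_right_high (a point): On the top face of the right bar, at the centre of its widest step (15 mm from its outer end), 120 mm from bar_right_low.
- saucepan: Steel saucepan, 144 mm across, 80 mm high, with one black handle reaching 208 mm from its centre, pointing roughly away from the robot, 90 mm high at most. Loose; stands on one of the two zones, which one varies. Origin: centre of its underside; x along the handle.
- bowl: Steel mixing bowl without a handle, 144 mm across at the rim, 60 mm high, parked on the other zone. Loose. Origin: centre of its underside.
- jar: Small spice jar, 32 mm across, 50 mm high, loose, standing on the hob between the narrow ends of the two bars (about 75 mm from each low point). Origin: centre of its underside.
- spoon: Wooden spoon, 170 mm long, loose, lying on the hob between the two zones. Origin: underside, near the middle of its length; x along it.
- mug: White mug, 80 mm across, 90 mm high, loose on the worktop right of the hob. Origin: centre of its underside.
- soap: Washing-up bottle, 60 mm across, 200 mm high, loose on the worktop left of the hob. Origin: centre of its underside.
- tumbler: Drinking glass, 68 mm across, 110 mm high, loose on the worktop left of the hob. Origin: centre of its underside.

How it is judged:
By the outcome, as a careful person would: the job done as asked, in the order asked, and still so for the second after the job is handed in, while the arm keeps its last pose, push and grip.
It also fails if it takes over 38 s, if anything falls off the work surface, if the arm or the gripper's body presses on something with over 40 N, if the wrist force passes 120 N, or if a joint passes its speed limit or range.

ROBOT

A 6-joint arm with a two-finger parallel gripper is mounted at the origin on the work surface. World frame = base frame: x ahead of the robot, y to its left, z up, the work surface at z = 0. Lengths are in m, angles in rad, forces in N, time in s.
With the tool pointing down it reaches from about 0.275 to 0.725 m from the base axis. Payload 5.6 kg.
Tool frame: the origin (TCP) lies between the finger pads, 19 mm behind the fingertips; this is the grasp point; z points along the fingers, y is the line along which they close (so a half turn about z gives the same grasp; the last joint's range is limited). The gripper opens to 85 mm and grips with 20 to 120 N. Pads are 22 mm wide; open, the fingers measure 114 mm over their backs; the gripper's body (76 mm by 85 mm) begins 54 mm behind the grasp point. The pads swing forward as they close: fully open they stand 13 mm farther back than shut.
Start: joints at [1.527, 0.255, 0.108, 0, -1.424, -0.285], TCP at [0.178, 0.521, 0.25] pointing down, gripper open.
Joint ranges: [-2.95, 2.95], [-1.21, 1.97], [-1.09, 1.5], [-2.87, 1.71], [-2.94, -0.07], [-3.05, 3.05]. Speed limits (rad/s): [2.57, 2.57, 3.14, 3.14, 3.14, 3.14].

INTERFACE

Orientations are given as a 3x3 rotation matrix whose columns are the frame's x, y, z axes.
In Python, from workcell import env, eyes, close_job gives the robot as it stands. The module is installed in compiled form; this text tells all that it offers.
- The arm moves only by the tool drive_tool, never from a script. Its argument "series" is a list of rows, each a list of 5 numbers: the opening, from 0 (shut) to 1 (fully open), then the shift along the tool's x, y, z in cm, then the turn about the tool's z in degrees. A call has 1 to 8 rows; each row shifts and turns the commanded pose from where the row before left it, along the tool's axes as they then stand; what a row does not reach is not made up. A row lasts 1/12 s, in which the tool goes at most 41.7 mm and 7.16 degrees, less where a joint would pass 70% of its speed; a pose out of reach is approached as far as the arm can. A call is refused whole if a number of a shift passes 4.17 or a number of a turn 7.16, either way. A call with a gripper value outside its range is refused whole. The fingers move at their own pace and stop on an object; "force" is the grip in N (left out, the last holds). Time passes only in rows, so rows that do not move let the fingers close. It gives the time, the measured TCP pose, the force, the opening and the grip force at its end, in the units of the state.
- env.state(): the state, without advancing time (a new reading comes with each control period).
- eyes.snapshot(name): name is "scene" or "top"; returns a dict with "frame" (400x640x3 uint8, red, green, blue), "intrinsics" (3x3 intrinsics, pixels), "k1" (the pictures are not rectified: a ray, as slopes to the right and down, at radius r is drawn at 1 + k1 r^2 times it, then the intrinsics apply), "T" (4x4, takes a point from camera to world coordinates). Camera axes: x right, y down, z forward; pixel columns grow to the right and rows downward; lengths in m; the calibration is good to about 2 mm. A picture is of the moment at which its call begins. There is no depth.
- close_job(): hands the job in; it is judged then, once.
The state is a dict: "clock": time; "joint_positions": joint angles; "dq": joint speeds; "joint_efforts": joint torques, N m; "eef_pos": TCP position; "ee_rot": TCP orientation; "ft_force": force on the tool from outside, world axes, zero at the start; "moment": the same for the moment, N m; "finger_gap": finger opening in m; "finger_force": force on a finger pad.
Only numpy, scipy, OpenCV 4.12 (cv2) and the standard library are available. Lean on these libraries where they do the work, as an engineer would, in place of code of your own. Each camera call takes 0.05 s, during which the arm holds its last target. There are 200 camera calls.

## Working session

There is one attempt and no reset: what is moved stays moved. The work goes in short steps, Python scripts to look and compute and a tool call to move; the robot and the scene stay as the last step left them, time stands still between calls to the robot, and variables do not carry over. Pictures are saved under pics/ and viewed, at most 10 in all, crops included, and the job is handed in when it is done.

Besides the shell and the picture viewer there is one more tool, called after "Call:" by a JSON object that holds its "fn" and its "kwargs", one argument or row to a line. drive_tool: Moves the arm, as the interface text tells. Its arguments: {"type":"object","properties":{"series":{"type":"array","items":{"type":"array","items":{"type":"number"}}},"force":{"type":"number"}},"required":["series"]}

```bash
mkdir -p pics; python3 - <<'E'
from workcell import env,eyes
import cv2,numpy as np,pickle
for n in("scene","top"):
    s=eyes.snapshot(n); pickle.dump(s,open(n+".pkl","wb")); cv2.imwrite(f"pics/{n}0.png",s["frame"][:,:,::-1])
    print(n,s["intrinsics"].tolist(),s["k1"],s["T"].round(3).tolist())
st=env.state();print(st["clock"],st["eef_pos"],st["ee_rot"],st["ft_force"],st["finger_gap"])
E
```

```text
scene [[377.33379299913764, 0.0, 317.6453501058571], [0.0, 377.33379299913764, 197.09777061190286], [0.0, 0.0, 1.0]] -0.05658702933667626 [[-0.761, 0.531, -0.372, 0.963], [0.648, 0.637, -0.418, 0.425], [0.015, -0.559, -0.829, 0.908], [0.0, 0.0, 0.0, 1.0]]
top [[396.1736277197446, 0.0, 324.5158586107666], [0.0, 396.1736277197446, 205.63153214035282], [0.0, 0.0, 1.0]] -0.0672648350014289 [[0.029, -0.996, 0.085, 0.486], [-1.0, -0.03, -0.01, 0.013], [0.012, -0.085, -0.996, 1.238], [0.0, 0.0, 0.0, 1.0]]
0.1 [0.17740958 0.52016482 0.24919068] [[ 9.46412762e-01 -3.22959228e-01 -4.70778171e-04]
 [-3.22959560e-01 -9.46411348e-01 -1.63813535e-03]
 [ 8.35011246e-05  1.70239451e-03 -9.99998547e-01]] [0.04021407 0.11636243 0.03143284] 0.08533533692448696
```

View pics/top0.png

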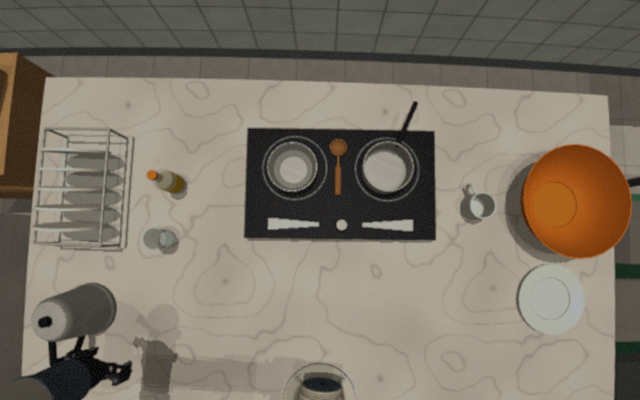

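View pics/scene0.png

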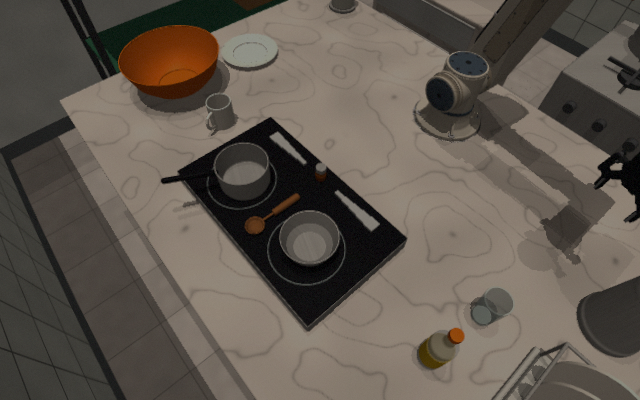

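The pan with the handle is on the right zone: top view about (388,168), handle going up to (415,103). The right bar runs from about (362,225), its narrow end, to (413,225), its wide end. The jar is at (342,225). Next I measure the bar's contours in both views.

```bash
cat > h.py <<'E'
import cv2,numpy as np,pickle
def ray(s,px,z):
    K=s["intrinsics"];d=(np.atleast_2d(px)-[K[0,2],K[1,2]])/K[0,0]
    D=np.array([s["k1"],0,0,0,0.])
    u=cv2.undistortPoints(np.atleast_2d(px).astype(float)[:,None],K,D)[:,0]
    w=np.c_[u,np.ones(len(u))]@s["T"][:3,:3].T;o=s["T"][:3,3]
    return o+w*((z-o[2])/w[:,2])[:,None]
E
python3 - <<'E'
from h import *
boxes={"top":{"L":(262,212,326,236),"R":(355,212,420,236)},"scene":{"R":(262,125,312,170),"L":(328,184,385,235)}}
for n in boxes:
    s=pickle.load(open(n+".pkl","rb"));g=cv2.cvtColor(s["frame"],cv2.COLOR_RGB2GRAY)
    for k,(a,b,c,d) in boxes[n].items():
        m=(g[b:d,a:c]>100).astype(np.uint8)
        nc,lab,stt,_=cv2.connectedComponentsWithStats(m)
        i=1+stt[1:,4].argmax();v,u=np.where(lab==i)
        P=ray(s,np.c_[u+a,v+b],.063)[:,:2]
        # weight pixels equally; axis by line fit
        vx,vy,x0,y0=cv2.fitLine(P.astype(np.float32),cv2.DIST_L2,0,.01,.01).ravel()
        ax=np.array([vx,vy]);ax*=np.sign(ax[1]) ;t=(P-[x0,y0])@ax
        lo,hi=np.array([x0,y0])+ax*t.min(),np.array([x0,y0])+ax*t.max()
        print(n,k,len(u),"yaw",np.degrees(np.arctan2(-ax[0],ax[1])).round(2),"len",np.ptp(t).round(4),"yhi",hi.round(4),"ylo",lo.round(4),"cent",P.mean(0).round(4), stt[i])
E
```

```text
top L 426 yaw 1.06 len 0.1486 yhi [0.5291 0.1673] ylo [0.5319 0.0187] cent [0.5303 0.1053] [  6   6  51  12 426]
top R 410 yaw 0.83 len 0.1497 yhi [ 0.5345 -0.1119] ylo [ 0.5367 -0.2615] cent [ 0.5358 -0.1985] [  7   8  51  11 410]
scene R 451 yaw -4.12 len 0.1438 yhi [ 0.4775 -0.134 ] ylo [ 0.4672 -0.2774] cent [ 0.4719 -0.211 ] [ 19   0  31  28 451]
scene L 650 yaw -2.44 len 0.1405 yhi [0.4683 0.1596] ylo [0.4623 0.0193] cent [0.4653 0.0879] [ 19   0  38  34 650]
```

The scene boxes picked up the worktop corner. I'll redo them by picking the component at a seed pixel.

```bash
python3 - <<'E'
from h import *
seeds={"top":{"L":(285,225),"R":(395,225),"jar":(342,225)},"scene":{"R":(287,147),"L":(360,214)}}
for n in seeds:
    s=pickle.load(open(n+".pkl","rb"));g=cv2.cvtColor(s["frame"],cv2.COLOR_RGB2GRAY)
    for k,(a,b) in seeds[n].items():
        nc,lab,stt,_=cv2.connectedComponentsWithStats((g>95).astype(np.uint8))
        w=lab[b-3:b+4,a-3:a+4];i=np.bincount(w[w>0]).argmax();v,u=np.where(lab==i)
        P=ray(s,np.c_[u,v],.105 if k=="jar" else .063)[:,:2]
        vx,vy,x0,y0=cv2.fitLine(P.astype(np.float32),cv2.DIST_L2,0,.01,.01).ravel()
        ax=np.array([vx,vy]);ax*=np.sign(ax[1]) ;c=np.array([x0,y0]);t=(P-c)@ax
        print(n,k,len(u),stt[i],"yaw",np.degrees(np.arctan2(-ax[0],ax[1])).round(2),"len",np.ptp(t).round(4),(c+ax*t.max()).round(4),(c+ax*t.min()).round(4),"cent",P.mean(0).round(4))
# hob front edge in top: dark->light down columns
s=pickle.load(open("top.pkl","rb"));g=cv2.cvtColor(s["frame"],cv2.COLOR_RGB2GRAY).astype(int)
px=[(c,233+np.diff(g[233:248,c]).argmax()+.5) for c in range(255,430,5)]
P=ray(s,px,.055);f=np.polyfit(P[:,1],P[:,0],1);print("front edge yaw",np.degrees(np.arctan(-f[0])),f)
E
```

```text
top L 434 [268 218  51  12 434] yaw 1.07 len 0.1486 [0.529  0.1673] [0.5318 0.0187] cent [0.5302 0.1046]
top R 419 [362 220  51  11 419] yaw 0.87 len 0.1497 [ 0.5345 -0.1119] [ 0.5368 -0.2615] cent [ 0.5358 -0.1975]
top jar 92 [336 220  11  10  92] yaw -12.28 len 0.0305 [ 0.534  -0.0328] [ 0.5275 -0.0626] cent [ 0.5306 -0.0481]
scene R 268 [270 132  36  32 268] yaw 0.98 len 0.1479 [ 0.5343 -0.1162] [ 0.5368 -0.264 ] cent [ 0.5358 -0.2024]
scene L 386 [335 191  44  40 386] yaw 0.91 len 0.1483 [0.5301 0.165 ] [0.5324 0.0167] cent [0.531  0.1071]
front edge yaw 0.97550778358786 [-0.01702747  0.48738456]
```

Call:
{"fn": "drive_tool", "kwargs": {
  "series": [
    [0,0,0,0,-6.6],
    [0,0,0,0,-6.6],
    [0,0,0,0,-6.6],
    [0,1.4,2.7,0,0],
    [0,1.4,2.7,0,0],
    [0,1.4,2.7,0,0],
    [0,1.4,2.7,0,0],
    [0,1.4,2.7,0,0]
  ],
  "force": 20
}}

```text
clock: 0.77
eef_pos: [0.2501, 0.3852, 0.2496]
ee_rot: [[1.0, 0.017, -0.0], [0.017, -1.0, -0.001], [-0.0, 0.001, -1.0]]
ft_force: [0.8, -0.1, -0.7]
finger_gap: -0.0002
finger_force: 0.0
```

Call:
{"fn": "drive_tool", "kwargs": {
  "series": [
    [0,1.4,2.7,0,0],
    [0,1.4,2.7,0,0],
    [0,1.4,2.7,0,0],
    [0,1.4,2.7,0,0],
    [0,1.4,2.7,0,0],
    [0,1.4,2.7,0,0],
    [0,1.4,2.7,0,0],
    [0,1.4,2.7,0,0]
  ]
}}

```text
clock: 1.43
eef_pos: [0.3655, 0.1711, 0.2498]
ee_rot: [[1.0, 0.017, -0.0], [0.017, -1.0, -0.0], [-0.0, 0.0, -1.0]]
ft_force: [-1.3, 0.5, 0.4]
finger_gap: -0.0001
finger_force: 0.0
```

Call:
{"fn": "drive_tool", "kwargs": {
  "series": [
    [0,1.4,2.7,0,0],
    [0,1.4,2.7,0,0],
    [0,1.4,2.7,0,0],
    [0,1.4,2.7,0,0],
    [0,1.4,2.7,0,0],
    [0,1.4,2.7,0,0],
    [0,1.4,2.7,0,0],
    [0,0,0,0,0]
  ]
}}

```text
clock: 2.1
eef_pos: [0.4677, -0.0183, 0.2491]
ee_rot: [[1.0, 0.013, -0.002], [0.013, -1.0, -0.002], [-0.002, 0.002, -1.0]]
ft_force: [-0.3, 0.3, 0.0]
finger_gap: -0.0
finger_force: 0.0
```

Call:
{"fn": "drive_tool", "kwargs": {
  "series": [
    [0,1.6,2.8,0,0],
    [0,1.6,2.8,0,0],
    [0,1.6,2.8,0,0],
    [0,1.7,2.8,0,0],
    [0,0,0,3,0],
    [0,0,0,3,0],
    [0,0,0,3,0],
    [0,0,0,2,0]
  ]
}}

```text
clock: 2.77
eef_pos: [0.5318, -0.1254, 0.1365]
ee_rot: [[1.0, 0.016, -0.004], [0.016, -1.0, 0.001], [-0.004, -0.001, -1.0]]
ft_force: [-1.1, 0.6, -1.0]
finger_gap: 0.0001
finger_force: 0.0
```

Call:
{"fn": "drive_tool", "kwargs": {
  "series": [
    [0,0,0,0,0],
    [0,0,0,0,0],
    [0,0,0,0,0]
  ]
}}

```text
clock: 3.02
eef_pos: [0.5344, -0.1256, 0.1416]
ee_rot: [[1.0, 0.017, 0.002], [0.017, -1.0, -0.001], [0.002, 0.001, -1.0]]
ft_force: [0.7, 0.4, -0.2]
finger_gap: 0.0
finger_force: 0.0
```

```bash
python3 - <<'E'
from workcell import env,eyes
import cv2,numpy as np
s=eyes.snapshot("scene");a=s["frame"][90:250,200:400,::-1]
t=eyes.snapshot("top");b=t["frame"][120:280,250:450,::-1]
cv2.imwrite("pics/c1.png",cv2.resize(np.vstack([a,b]),None,fx=1.8,fy=1.8,interpolation=cv2.INTER_CUBIC))
st=env.state();print(st["clock"],st["eef_pos"].round(4),st["ft_force"].round(2),st["ee_rot"].round(3).tolist())
E
```

```text
3.1167 [ 0.5347 -0.1255  0.142 ] [ 0.48  0.62 -0.09] [[1.0, 0.017, 0.004], [0.017, -1.0, -0.0], [0.004, 0.0, -1.0]]
```

View pics/c1.png

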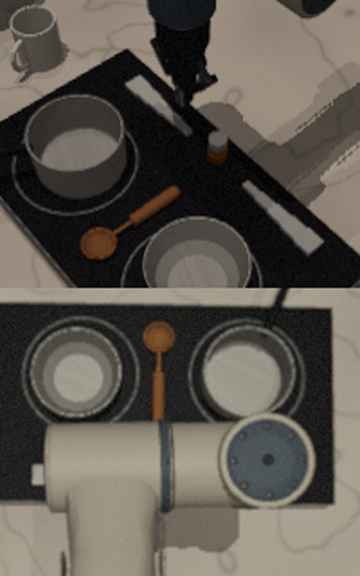

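The scene view (upper half) shows the closed fingertips at about (182,100), over the narrow end of the right bar. The jar at (217,148) is clear. Next I lower the tool.

Call:
{"fn": "drive_tool", "kwargs": {
  "series": [
    [0,0,0.35,1.5,0],
    [0,0,0,1.5,0],
    [0,0,0,1.3,0],
    [0,0,0,0.9,0],
    [0,0,0,0,0],
    [0,0,0,0,0],
    [0,0,0,0,0],
    [0,0,0,0,0]
  ]
}}

```text
clock: 3.78
eef_pos: [0.5343, -0.1291, 0.0892]
ee_rot: [[1.0, 0.017, 0.002], [0.017, -1.0, -0.0], [0.002, 0.0, -1.0]]
ft_force: [0.2, 0.3, 0.3]
finger_gap: -0.0003
finger_force: 0.0
```

```bash
cat > r.py <<'E'
from workcell import env,eyes
import numpy as np
F=[];P=[]
for i in range(5):
    eyes.snapshot("top");st=env.state();F.append(st["ft_force"]);P.append(st["eef_pos"])
print(st["clock"],np.mean(P,0).round(4),np.ptp(P,0).round(4),np.mean(F,0).round(2),np.std(F,0).round(2),st["joint_efforts"].round(2))
E
python3 r.py
```

```text
4.0333 [ 0.5339 -0.1291  0.0886] [0.0005 0.     0.0007] [ 0.09 -0.23  0.03] [0.19 0.31 0.83] [ 1.000e-02 -4.131e+01  2.075e+01  4.680e+00  0.000e+00 -0.000e+00]
```

Call:
{"fn": "drive_tool", "kwargs": {
  "series": [
    [0,0.05,0,0.3,0],
    [0,0,0,0.3,0],
    [0,0,0,0.1,0],
    [0,0,0,0,0],
    [0,0,0,0,0],
    [0,0,0,0,0]
  ]
}}

```text
clock: 4.53
eef_pos: [0.5341, -0.129, 0.0811]
ee_rot: [[1.0, 0.017, 0.0], [0.017, -1.0, 0.0], [0.0, 0.0, -1.0]]
ft_force: [-0.4, 0.2, 2.0]
finger_gap: 0.0003
finger_force: 0.8
```

```bash
python3 r.py
```

```text
4.7833 [ 0.5341 -0.129   0.0811] [0.     0.0001 0.    ] [-0.09  0.81  1.68] [0.39 0.34 0.2 ] [ -0.29 -40.6   19.86   4.55  -0.05  -0.  ]
```

Call:
{"fn": "drive_tool", "kwargs": {
  "series": [
    [0,0.05,0,0.1,0],
    [0,0,0,0.05,0],
    [0,0,0,0,0],
    [0,0,0,0,0]
  ]
}}

```text
clock: 5.12
eef_pos: [0.5342, -0.1291, 0.0794]
ee_rot: [[1.0, 0.017, -0.001], [0.017, -1.0, -0.0], [-0.001, -0.0, -1.0]]
ft_force: [-2.0, -0.2, 3.0]
finger_gap: -0.0001
finger_force: 1.4
```

```bash
python3 r.py
```

```text
5.3667 [ 0.5342 -0.1291  0.0794] [0. 0. 0.] [-2.47  0.81  3.17] [0.51 0.43 0.34] [ -0.07 -40.19  20.68   4.63   0.78   0.  ]
```

Call:
{"fn": "drive_tool", "kwargs": {
  "series": [
    [0,0,0.2,0,0],
    [0,0,0.3,0,0],
    [0,0,0.4,0,0],
    [0,0,0.4,0,0],
    [0,0,0.4,0,0],
    [0,0,0.4,0,0],
    [0,0,0.4,0,0],
    [0,0,0.4,0,0]
  ]
}}

```text
clock: 6.03
eef_pos: [0.5351, -0.1585, 0.0795]
ee_rot: [[1.0, 0.017, 0.0], [0.017, -1.0, 0.0], [0.0, -0.0, -1.0]]
ft_force: [-0.1, 2.3, 2.7]
finger_gap: 0.0003
finger_force: 1.5
```

Depth is steady and friction is in the expected direction. I'll continue the stroke.

Call:
{"fn": "drive_tool", "kwargs": {
  "series": [
    [0,0,0.4,0,0],
    [0,0,0.4,0,0],
    [0,0,0.4,0,0],
    [0,0,0.4,0,0],
    [0,0,0.4,0,0],
    [0,0,0.4,0,0],
    [0,0,0.4,0,0],
    [0,0,0.4,0,0]
  ]
}}

```text
clock: 6.7
eef_pos: [0.5355, -0.1904, 0.0795]
ee_rot: [[1.0, 0.017, -0.0], [0.017, -1.0, 0.0], [-0.0, -0.0, -1.0]]
ft_force: [-0.1, 1.6, 3.5]
finger_gap: 0.0002
finger_force: 1.5
```

Call:
{"fn": "drive_tool", "kwargs": {
  "series": [
    [0,0,0.4,0,0],
    [0,0,0.4,0,0],
    [0,0,0.4,0,0],
    [0,0,0.4,0,0],
    [0,0,0.4,0,0],
    [0,0,0.4,0,0],
    [0,0,0.4,0,0],
    [0,0,0.4,0,0]
  ]
}}

```text
clock: 7.37
eef_pos: [0.536, -0.2225, 0.0794]
ee_rot: [[1.0, 0.017, -0.0], [0.017, -1.0, -0.0], [-0.0, 0.0, -1.0]]
ft_force: [-0.3, 1.7, 3.0]
finger_gap: 0.0003
finger_force: 1.4
```

Call:
{"fn": "drive_tool", "kwargs": {
  "series": [
    [0,0,0.4,0,0],
    [0,0,0.4,0,0],
    [0,0,0.4,0,0],
    [0,0,0.4,0,0],
    [0,0,0.4,0,0],
    [0,0,0.4,0,0],
    [0,0,0.3,0,0],
    [0,0,0,0,0]
  ]
}}

```text
clock: 8.03
eef_pos: [0.5365, -0.2499, 0.0795]
ee_rot: [[1.0, 0.016, -0.0], [0.016, -1.0, -0.001], [-0.0, 0.001, -1.0]]
ft_force: [0.1, -0.5, 2.4]
finger_gap: -0.0003
finger_force: 1.4
```

```bash
python3 r.py; python3 - <<'E'
from workcell import eyes
import cv2
s=eyes.snapshot("scene");cv2.imwrite("pics/end.png",cv2.resize(s["frame"][90:250,160:400,::-1],None,fx=3,fy=3,interpolation=cv2.INTER_CUBIC))
E
```

```text
8.2833 [ 0.5365 -0.2498  0.0797] [0.0001 0.0003 0.0001] [-0.39 -1.75  2.64] [0.56 0.86 0.41] [ 1.180e+00 -4.439e+01  1.996e+01  3.680e+00 -4.000e-02 -0.000e+00]
```

View pics/end.png

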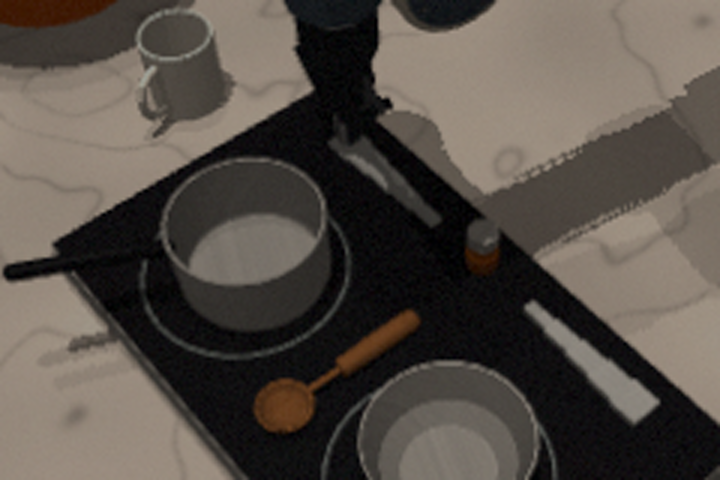

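The closed fingertips sit at about (350,135), on the widest end of the right bar, pressing with about 2.6 N. The pan, jar, spoon and bowl haven't moved. I'm handing in now.

```bash
python3 -c "
from workcell import close_job
print(close_job())"
```

```text
the job is handed in; nothing more can be done
None
```

I turned up the saucepan's (right) zone in one continuous pressed stroke along its bar from narrow to widest end, and handed in at about 8 s with the fingertips still holding the widest step down at about 2.6 N; the judge's result was not shown.

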